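# Fill the condiment caddy for the table

## Task

Fill the condiment caddy for the table: stand the purple sugar canister in the square holder, the grey-lidded glass jar in the wide round holder, the salt shaker in the narrow low holder and the tall red-capped sauce bottle in the tall metal sleeve, each resting on the floor of its holder. Keep everything upright and set each thing down rather than dropping it. Leave the white medicine bottle with the blue cap and the drinks can standing where they are: they do not belong in the caddy.

Things in the scene. Friction and masses are not known exactly. Their poses are not given: they have to be found in the camera images.
- sugar_canister: purple canister, rounded square in section, 65 x 65 mm (81 mm across the rounded corners), with a light wooden lid that stays on. Body 85 mm high, lid (also 65 mm square) to 98 mm, a knob 20 mm wide to 115 mm. Grasp it across two flat sides near the lid, fingers along its x or y axis; about 0.25 kg, loose. Origin: centre of its underside; z up along its axis. x and y square to its flat sides.
- spread_jar: glass jar with a brown spread inside, a green label and a round grey lid: body rounded square, 64 mm across the flats (square to x and y), 77 mm across the corners, up to 67 mm high, narrowing to 55 mm under the lid; lid 61 mm across, from 84 to 100 mm, the best place to grip; about 0.29 kg, loose. Origin: centre of its underside; z up along its axis.
- salt_shaker: small round salt shaker, clear with grey contents and a domed grey top: 43 mm across at 27 mm up, tapering to 33 mm at 62 to 80 mm, 90 mm high; about 0.1 kg, loose. Origin: centre of its underside; z up along its axis.
- sauce_bottle: tall slim sauce bottle with a red cap and a dark label: body 45 mm across up to 94 mm, then a long neck, 188 mm high. To the fingers the neck is a cone, 33 mm across at 140 mm up, 28 mm at 158 mm, 22 mm at the top; about 0.23 kg, loose. Origin: centre of its underside; z up along its axis.
- medicine_bottle: look-alike that stays: round white medicine bottle with a blue cap, 44 mm across, 81 mm high, loose. Origin: centre of its underside; z up along its axis.
- drink_can: look-alike that stays: white, green and red drinks can with a metal top, 64 mm across, 115 mm high, loose. Origin: centre of its underside; z up along its axis.
- square_holder: Square holder: black block 99 x 99 x 28 mm, cork on the hole's floor, in one of the caddy's four bays (wooden tray, floor 8 mm, walls to 34 mm), fixed. Origin: centre of its underside, 8 mm above the worktop, on the hole axis; z up, x and y along its sides. The hole's floor is 6 mm above the origin. Hole 82 x 82 mm, 22 mm deep, sides parallel to x and y.
- wide_holder: Wide round holder: black block 99 x 99 x 28 mm, cork on the hole's floor, in one of the caddy's four bays (wooden tray, floor 8 mm, walls to 34 mm), fixed. Origin: centre of its underside, 8 mm above the worktop, on the hole axis; z up, x and y along its sides. The hole's floor is 6 mm above the origin. Round hole 89 mm across, 22 mm deep.
- narrow_holder: Narrow low holder: black block 99 x 99 x 28 mm, cork on the hole's floor, in one of the caddy's four bays (wooden tray, floor 8 mm, walls to 34 mm), fixed. Origin: centre of its underside, 8 mm above the worktop, on the hole axis; z up, x and y along its sides. The hole's floor is 6 mm above the origin. Round hole 60 mm across, 22 mm deep, nothing above the block.
- sleeve_holder: Tall sleeve: black block 99 x 99 x 28 mm, cork on the hole's floor, in one of the caddy's four bays (wooden tray, floor 8 mm, walls to 34 mm), fixed. Origin: centre of its underside, 8 mm above the worktop, on the hole axis; z up, x and y along its sides. The hole's floor is 6 mm above the origin. Bore 62 mm across, continued up by a steel tube (70 mm outside) to z = 70 mm.

How it is judged:
By the outcome, as a careful person would: the job done as asked, in the order asked, and still so for the second after the job is handed in, with the robot touching nothing.
It also fails if it takes over 112 s, if anything falls off the work surface, if the arm or the gripper's body presses on something with over 40 N, if the wrist force passes 120 N, or if a joint passes its speed limit or range.

## Robot

A 6-joint arm with a two-finger parallel gripper is mounted at the origin on a cart in front of the work surface, level with it; the furniture and walls round the work are solid. World frame = base frame: x ahead of the robot, y to its left, z up, the work surface at z = 0. Lengths are in m, angles in degrees, forces in N, time in s.
With the tool pointing down it reaches from about 0.275 to 1 m from the base axis. Payload 8.4 kg.
Tool frame: the origin (TCP) lies at the very end of the fingers, on their centre line; the grasp point (between the pads) lies 19 mm behind it (bot.grip_point_offset is the distance from the TCP to the grasp point, in m); z points along the fingers, y is the direction in which the jaws open and shut (so a half turn about z gives the same grasp; the last joint's range is limited). The gripper opens to 85 mm and grips with 20 to 120 N. Pads are 22 mm wide; open, the fingers measure 114 mm over their backs; the gripper's body (76 mm by 85 mm) begins 54 mm behind the grasp point. The pads swing forward as they close: fully open they stand 13 mm farther back than shut.
Start: joints at [-77.258, 20.225, 93.587, -0, 66.188, -0.138], TCP at [0.139, -0.609, 0.231] pointing down, gripper open.
Joint ranges: [-150.9, 150.9], [-52.94, 120.26], [3.33, 152.33], [-74.26, 254.26], [0, 154.13], [-172.89, 172.89]. Speed limits (degrees/s): [127.2, 127.2, 159.86, 180, 180, 180].

## Interface

Orientations are given as a 3x3 rotation matrix whose columns are the frame's x, y, z axes.
In Python, from plant import bot gives the robot as it stands.
- The arm moves only by the tool arm_command, never from a script. Its argument "series" is a list that holds one entry, the list of rows, each a list of 5 numbers: the finger opening in mm, from 0 to 85.4, then the shift along the world's x, y, z in mm, then the turn about the world's z in rad. A call has 1 to 8 rows; each row shifts and turns the commanded pose from where the row before left it; what a row does not reach is not made up. A row lasts 1/12 s, in which the tool goes at most 41.7 mm and 7.16 degrees, less where a joint would pass 70% of its speed; a pose out of reach is approached as far as the arm can. A call is refused whole if a number of a shift passes 41.7 or a number of a turn 0.125, either way. A call with a gripper value outside its range is refused whole. The fingers move at their own pace and stop on an object; "grip_force" is the grip in N (left out, the last holds). Time passes only in rows, so rows that do not move let the fingers close. It gives the time, the measured TCP pose, the force and the opening at its end, in the units of the state.
- bot.read_state(): the state, without advancing time (a new reading comes with each control period).
- bot.read_camera(name): name is "scene" or "top" or "wrist"; returns a dict with "image" (384x512x3 uint8, blue, green, red), "z_map" (384x512 float32, m along the optical axis (not along the pixel's ray), 0 where there is no reading), "K" (3x3 intrinsics, pixels), "k1" (the pictures are not rectified: a ray, as slopes to the right and down, at radius r is drawn at 1 + k1 r^2 times it, then the intrinsics apply), "rvec" (rotation vector, rad) and "tvec" (3), from world to camera coordinates, as OpenCV has them. Camera axes: x right, y down, z forward; pixel columns grow to the right and rows downward; lengths in m; the calibration is good to about 2 mm. A picture is of the moment at which its call begins.
- bot.finish_job(): hands the job in, once; it reports no verdict.
Trained networks look in a picture, given as the dict that the camera call returned (one of the last four; its "shot" number tells which), for a name from the list of things; names that differ only in an ending like _2 or _b are one class to them, and where a whole thing is asked for, a point or a joint stands for the part that bears it (a point fixed in the world has none). Each returns a list of dicts, best first, with "score" (0 to 1); they miss things now and then, are a little off and sometimes report something else, mostly with a low value. They report only what shows in the picture. A call takes as long as a camera call.
- bot.look_for(picture, query): "point" ([x, y, z] in m, in the coordinates of the camera as it stood for that picture, good to about 4 mm: the middle of the surface that is visible of it).
- bot.place_of(picture, query): "point" ([x, y, z] in m, in the coordinates of the camera as it stood for that picture, good to about 4 mm: a listed point, or the origin of a listed thing).
The state is a dict: "clock": time; "joint_pos": joint angles; "qd": joint speeds; "effort": joint torques, N m; "tcp_pos": TCP position; "orientation": TCP orientation; "force": force on the tool from outside, world axes, zero at the start; "moment": the same for the moment, N m; "width": finger opening in m.
Only numpy, scipy, OpenCV 4.12 (cv2) and the standard library are available. Lean on these libraries where they do the work, as an engineer would, in place of code of your own. Each camera call takes 0.05 s, during which the arm holds its last target.

## Working session

There is one attempt and no reset: what is moved stays moved. The work goes in short steps, Python scripts to look and compute and a tool call to move; the robot and the scene stay as the last step left them, time stands still between calls to the robot, and variables do not carry over. Pictures are saved under pics/ and viewed, and the job is handed in when it is done.

Besides the shell and the picture viewer there is one more tool, called after ">>>" as name(argument=value, ...) on one line, values as JSON. arm_command: Moves the arm, as the interface text tells. Its arguments: {"type":"object","properties":{"series":{"type":"array"},"grip_force":{"type":"number"}},"required":["series"]}

```bash
mkdir -p pics; ls
cat > h.py <<'E'
import numpy as np, cv2
from plant import bot
def w(pic,p):
    R,_=cv2.Rodrigues(np.array(pic["rvec"],float)); return R.T@(np.array(p,float)-np.array(pic["tvec"],float).ravel())
def px(pic,P):
    R,_=cv2.Rodrigues(np.array(pic["rvec"],float)); c=R@np.array(P)+np.array(pic["tvec"]).ravel()
    s=c[:2]/c[2]; s=s*(1+pic["k1"]*(s@s)); K=np.array(pic["K"]); return K[0,0]*s[0]+K[0,2],K[1,1]*s[1]+K[1,2]
def cloud(pic):
    z=pic["z_map"]; h,wd=z.shape; K=np.array(pic["K"]); k=pic["k1"]
    v,u=np.mgrid[:h,:wd]; xd=(u-K[0,2])/K[0,0]; yd=(v-K[1,2])/K[1,1]
    x,y=xd.copy(),yd.copy()
    for _ in range(8):
        f=1+k*(x*x+y*y); x=xd/f; y=yd/f
    P=np.stack([x*z,y*z,z],-1); R,_=cv2.Rodrigues(np.array(pic["rvec"],float))
    W=(P-np.array(pic["tvec"]).ravel())@R; W[z<=0]=np.nan; return W
E
python3 - <<'E'
from h import *
s=bot.read_state(); print({k:np.round(v,3).tolist() for k,v in s.items()})
names="sugar_canister spread_jar salt_shaker sauce_bottle medicine_bottle drink_can square_holder wide_holder narrow_holder sleeve_holder".split()
for c in ["scene","top"]:
    p=bot.read_camera(c); im=p["image"].copy()
    print(c,p["K"],p["k1"],p["rvec"],p["tvec"])
    np.savez("pic_"+c,**{k:np.array(v) for k,v in p.items()})
    for n in names:
        r=bot.place_of(p,n)
        for d in r[:3]:
            P=w(p,d["point"]); print(c,n,round(d["score"],2),np.round(P,3), {k:v for k,v in d.items() if k not in("point","score")})
        if r:
            q=px(p,w(p,r[0]["point"])); cv2.circle(im,(int(q[0]),int(q[1])),3,(0,0,255),-1); cv2.putText(im,n[:6],(int(q[0])+4,int(q[1])),0,.4,(0,0,255))
    cv2.imwrite(f"pics/{c}0.png",im)
print(bot.read_state()["clock"])
E
```

```text
pics
{'clock': 0.0, 'joint_pos': [-77.259, 20.261, 93.632, 0.001, 66.189, -0.137], 'qd': [-0.052, -0.012, -0.033, 0.053, -0.01, 0.001], 'effort': [0.001, -60.525, -34.207, 0.0, 0.009, -0.0], 'tcp_pos': [0.139, -0.609, 0.231], 'orientation': [[0.975, 0.223, -0.0], [0.223, -0.975, 0.001], [0.0, -0.001, -1.0]], 'force': [-0.05, 0.421, -0.644], 'moment': [0.012, -0.001, 0.02], 'width': 0.085}
scene [[379.26105089   0.         254.43035914]
 [  0.         379.26105089 187.79889392]
 [  0.           0.           1.        ]] -0.11207194968214763 [ 0.86717655 -2.56288234  1.05642511] [0.35266677 0.22324702 0.85724772]
scene sugar_canister 0.58 [0.495 0.027 0.001] {}
scene spread_jar 0.85 [ 0.508 -0.122 -0.002] {}
scene salt_shaker 0.63 [ 0.412 -0.322 -0.002] {}
scene sauce_bottle 0.77 [ 0.511 -0.265  0.001] {}
scene medicine_bottle 0.87 [ 0.418 -0.2   -0.004] {}
scene drink_can 0.56 [ 0.436 -0.064 -0.003] {}
scene wide_holder 0.74 [0.391 0.337 0.006] {}
scene narrow_holder 0.89 [0.381 0.238 0.007] {}
scene sleeve_holder 0.51 [ 0.509 -0.266  0.001] {}
top [[471.68848173   0.         246.2106
[... 187 characters left out ...]
p sugar_canister 0.67 [ 0.498  0.026 -0.003] {}
top spread_jar 0.85 [ 0.506 -0.125  0.001] {}
top salt_shaker 0.69 [ 0.416 -0.322 -0.004] {}
top salt_shaker 0.62 [0.388 0.339 0.006] {}
top sauce_bottle 0.56 [ 0.51  -0.26  -0.007] {}
top sauce_bottle 0.26 [ 0.496  0.027 -0.004] {}
top medicine_bottle 0.58 [ 0.418 -0.2    0.001] {}
top drink_can 0.56 [ 0.439 -0.062 -0.006] {}
top drink_can 0.23 [ 0.416 -0.196 -0.002] {}
top square_holder 0.77 [0.488 0.331 0.009] {}
top square_holder 0.68 [0.382 0.237 0.008] {}
top wide_holder 0.56 [0.389 0.341 0.007] {}
top wide_holder 0.47 [ 0.494  0.028 -0.004] {}
top narrow_holder 0.76 [0.385 0.237 0.011] {}
top sleeve_holder 0.68 [0.486 0.234 0.005] {}
1.1
```

View pics/scene0.png

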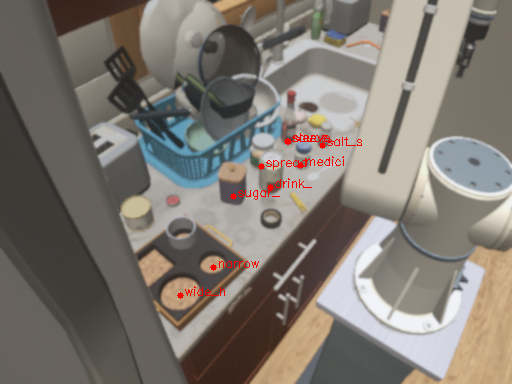

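View pics/top0.png

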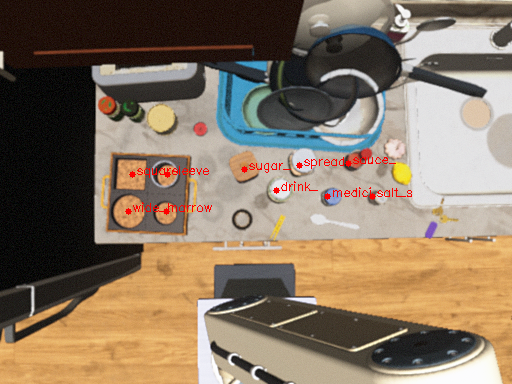

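```bash
cat > m.py <<'E'
from h import *
def load(n):
    d=np.load(f"pic_{n}.npz",allow_pickle=True); p={k:d[k] for k in d}; p["k1"]=float(p["k1"]); return p
E
python3 - <<'E'
from m import *
for c in ["top","scene"]:
    p=load(c); W=cloud(p).reshape(-1,3); W=W[~np.isnan(W[:,0])]
    def near(x,y,r,z0,z1):
        m=(np.hypot(W[:,0]-x,W[:,1]-y)<r)&(W[:,2]>z0)&(W[:,2]<z1); return W[m]
    for n,x,y,z0,z1 in [("canlid",.497,.027,.093,.103),("knob",.497,.027,.108,.12),("jarlid",.507,-.124,.093,.106),("salt",.414,-.322,.075,.1),("sauce",.51,-.262,.175,.2),("saucebody",.51,-.262,.02,.095),("med",.418,-.2,.07,.09),("can",.437,-.063,.105,.12)]:
        q=near(x,y,.05,z0,z1)
        if len(q)>5:
            r=cv2.minAreaRect(q[:,:2].astype(np.float32)*1000); print(c,n,len(q),"mean",q.mean(0).round(4),"rect",np.round(r[0],1),np.round(r[1],1),round(r[2],1),"zmax",q[:,2].max().round(3))
    q=W[(W[:,2]>.028)&(W[:,2]<.045)&(W[:,0]>.3)&(W[:,0]<.6)&(W[:,1]>.15)&(W[:,1]<.42)]
    r=cv2.minAreaRect(q[:,:2].astype(np.float32)*1000); print(c,"caddy",np.round(r[0],1),np.round(r[1],1),r[2])
    q=near(.487,.233,.06,.07,.09); 
    if len(q): r=cv2.minAreaRect(q[:,:2].astype(np.float32)*1000);print("sleeve",len(q),q.mean(0),r)
E
```

```text
top canlid 470 mean [0.4958 0.0244 0.0959] rect [495.   25.3] [65.9 65.7] 23.4 zmax 0.101
top knob 33 mean [0.495  0.0259 0.1106] rect [494.8  25.9] [17.3 14.9] 16.8 zmax 0.117
top jarlid 466 mean [ 0.506  -0.1257  0.0984] rect [ 506.2 -126.4] [59.2 61.2] 0.2 zmax 0.105
top salt 126 mean [ 0.4099 -0.3213  0.0838] rect [ 411.  -322.7] [30.9 30.7] 83.5 zmax 0.092
top sauce 112 mean [ 0.5078 -0.2609  0.1853] rect [ 508.2 -261.9] [25.3 26.3] 44.8 zmax 0.19
top saucebody 141 mean [ 0.5034 -0.246   0.0614] rect [ 518.5 -251.7] [72.8 40.8] 29.9 zmax 0.095
top med 216 mean [ 0.4145 -0.1979  0.0792] rect [ 413.8 -198.3] [40.6 41.1] 88.6 zmax 0.088
top can 420 mean [ 0.4343 -0.0654  0.1101] rect [433.9 -65.2] [57.2 57.1] 52.6 zmax 0.119
top caddy [466.7 289.4] [229.6 273.2] 86.24504089355469
sleeve 125 [0.48231597 0.23205901 0.07584538] ((481.51080322265625, 230.6717071533203), (67.99900817871094, 67.16207885742188), 43.80487060546875)
scene canlid 390 mean [0.4943 0.0303 0.0967] rect [496.9  27.1] [66.9 68.1] 21.6 zmax 0.102
scene knob 35 mean [0.496  0.0281 0.1108] rect [496.4  27.2] [16.1 17.2] 75.5 zmax 0.115
scene jarlid 271 mean [ 0.5062 -0.1213  0.0995] rect [ 508.9 -123.3] [59.7 60.1] 35.4 zmax 0.103
scene salt 72 mean [ 0.4093 -0.316   0.0832] rect [ 410.2 -318.8] [28.8 27.1] 74.5 zmax 0.09
scene sauce 70 mean [ 0.5069 -0.2584  0.184 ] rect [ 507.3 -262.5] [29.5 25.1] 86.6 zmax 0.189
scene saucebody 292 mean [ 0.5016 -0.2471  0.0591] rect [ 515.8 -246.8] [70.3 29. ] 20.5 zmax 0.095
scene med 152 mean [ 0.4144 -0.1942  0.0796] rect [ 416.5 -198.4] [43.5 43. ] 43.1 zmax 0.085
scene can 309 mean [ 0.4349 -0.0618  0.1112] rect [435.1 -63.2] [57.5 58.4] 3.2 zmax 0.117
scene caddy [465.4 283.5] [214.6 274.8] 86.39848327636719
sleeve 183 [0.48479918 0.23047566 0.07520575] ((482.6941833496094, 232.893310546875), (66.55697631835938, 68.79084014892578), 27.514158248901367)
```

The top view shows the caddy at left (100–195, 150–235). The square holder is at (132,174), the sleeve at (167,173), the wide holder at (128,211) and the narrow one at (167,211). The items run from the canister at (245,168) to the shaker at (372,197). Next I'll check obstacle heights, the holder centres and the canister yaw.

Run:
```python
from m import *
a=np.concatenate([cloud(load(c)).reshape(-1,3) for c in["top","scene"]]); a=a[~np.isnan(a[:,0])]
print("zmax mm; rows x .25-.85, cols y .65..-.65")
ys=np.arange(.65,-.66,-.05); print("      "+" ".join(f"{int(round(y*100)):4d}" for y in ys))
for x in np.arange(.25,.86,.05):
    r=[]
    for y in ys:
        m=(abs(a[:,0]-x)<.025)&(abs(a[:,1]-y)<.025); r.append(f"{int(1000*np.percentile(a[m,2],98)):4d}" if m.sum()>3 else "   .")
    print(f"{x:.2f}  "+" ".join(r))
# cork floors and hole fits
for c in["top","scene"]:
    p=load(c); W=cloud(p).reshape(-1,3)
    for n,x,y in[("sq",.486,.331),("wide",.389,.34),("nar",.382,.237),("slv",.484,.232)]:
        m=(np.hypot(W[:,0]-x,W[:,1]-y)<.06)&(W[:,2]>.008)&(W[:,2]<.021); q=W[m]
        if len(q)>5:
            r=cv2.minAreaRect(q[:,:2].astype(np.float32)*1000);print(c,n,len(q),q.mean(0).round(4),np.round(r[0],1),np.round(r[1],1),round(r[2],1))
p=load("top"); im=cv2.resize(p["image"][130:260,90:220],None,fx=5,fy=5,interpolation=cv2.INTER_CUBIC)
cv2.imwrite("pics/top_caddy.png",im[:600])
im=cv2.resize(p["image"][130:230,220:400],None,fx=4.4,fy=4.4,interpolation=cv2.INTER_CUBIC); cv2.imwrite("pics/top_things.png",im)
```

```text
zmax mm; rows x .25-.85, cols y .65..-.65
        65   60   55   50   45   40   35   30   25   20   15   10    5    0   -5  -10  -15  -20  -25  -30  -35  -40  -45  -50  -55  -60  -65
0.25     .    .    .  359 -904 -902 -905 -904 -903 -902 -136 -133 -134 -133 -133  867  885  880 -904 -905 -903 -903 -905 -903 -904 -902 -904
0.30     .    .    .  363    3    1    0    0    1   19    0    0    1    1    9    1    1    1    1    1    1    1    3    4    1    1    2
0.35     .    .    .  362    3   36   37   37   38   38    3    2   20   20   12    7    7   10    8    3    3    3    3    6    3    3    3
0.40     .    .    .  364    2   37   32   37   38   38   25    3   19   18  113  111    3   83    3   87   88    3    7    7    7    7    7
0.45     .    .    .  366    2   38   37   37   77   77   25    3   97   96  114  115   18   82    2   49   36   50    7    6 -143 -126 -136
0.50     .    .    .  368    2   36   33   37   77   77   31    3  110  110    3  101  102    3  188   95   37   51    7 -151 -152 -151 -150
0.55     .    .    .  374    2   34   37   37   36   36   15    2   94 
[... 758 characters left out ...]
6    5    4    3
0.85     .    .    .  -83    .    .    .    .    .  178  179    .  121  323  431  123   28    .    .  363  353  161    7    7    8    8    8
top sq 898 [0.4878 0.3353 0.0133] [478.4 335.5] [ 80.  102.6] 86.3
top wide 798 [0.3892 0.3416 0.0135] [384.5 336.5] [100.9  85.4] 43.1
top nar 368 [0.3817 0.2379 0.0135] [368.8 226.3] [91.2 78.8] 82.0
top slv 321 [0.485  0.237  0.0131] [485.2 236.4] [52.4 54.9] 88.5
scene sq 800 [0.4885 0.3231 0.0145] [479.7 328.4] [ 75.9 106.7] 83.7
scene wide 1119 [0.3924 0.3358 0.0144] [383.1 339.3] [ 99.2 103. ] 40.5
scene nar 445 [0.383  0.2374 0.0143] [371.9 253.9] [88.4 89.4] 83.2
scene slv 84 [0.5036 0.2252 0.0155] [499.7 248.3] [29.5 90.9] 6.7
```

View pics/top_caddy.png

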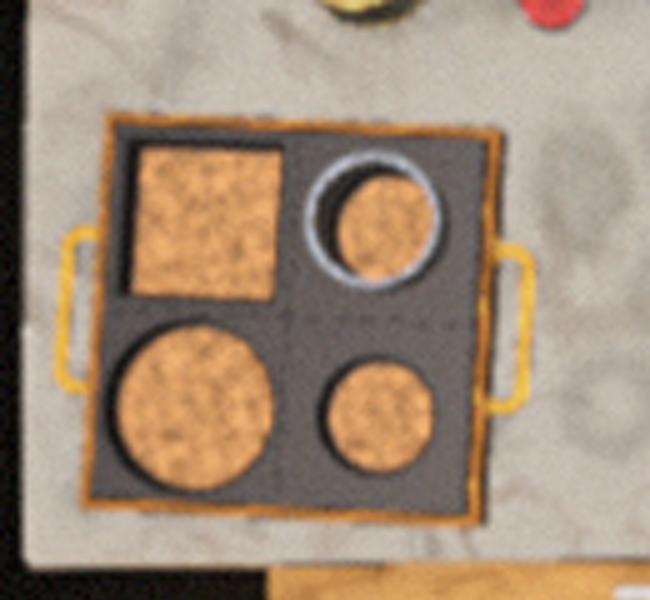

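View pics/top_things.png

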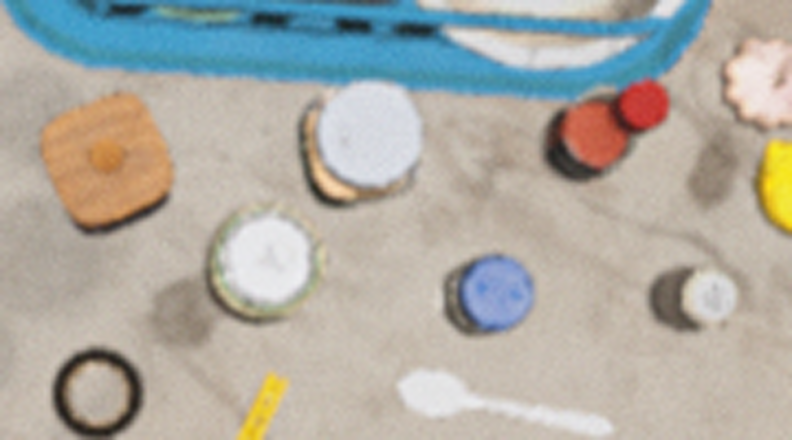

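```bash
cat > fit.py <<'E'
from m import *
from scipy.optimize import minimize
def rays(p):
    K=p["K"]; v,u=np.mgrid[:384,:512]; pts=np.stack([u,v],-1).reshape(-1,1,2).astype(np.float64)
    n=cv2.undistortPoints(pts,K.astype(float),np.array([p["k1"],0,0,0,0.])).reshape(384,512,2)
    R,_=cv2.Rodrigues(p["rvec"].astype(float)); d=np.concatenate([n,np.ones((384,512,1))],-1)@R; o=-R.T@p["tvec"].ravel(); return o,d
def plane(o,d,z): t=(z-o[2])/d[...,2]; return (o+d*t[...,None])[...,:2]
def soft(s): return 1/(1+np.exp(-s/0.0012))
def inside(q,c,yaw,kind,r):
    e=q-c; co,si=np.cos(yaw),np.sin(yaw); x=e[...,0]*co+e[...,1]*si; y=-e[...,0]*si+e[...,1]*co
    return r-np.hypot(x,y) if kind=="o" else r-np.maximum(abs(x),abs(y))
def fit(cname,holes):
    p=load(cname); o,d=rays(p); F=plane(o,d,.014); T=plane(o,d,.036); S=plane(o,d,.078)
    hsv=cv2.cvtColor(p["image"],cv2.COLOR_BGR2HSV).astype(int); b=p["image"].astype(int)
    cork=((b[...,2]-b[...,0]>45)&(b[...,2]>110)).astype(float)
    geo={"sq":("s",.041,1,1),"wide":("o",.0445,-1,1),"nar":("o",.030,-1,-1),"slv":("o",.031,1,-1)}
    def res(t):
        c=t[:2]/1000; yaw=t[2]/50; h=t[3]/2000; e=0; ax=np.array([np.cos(yaw),np.sin(yaw)]); ay=np.array([-ax[1],ax[0]])
        for n in holes:
            k,r,i,j=geo[n]; cc=c+ax*i*h+ay*j*h
            m=np.minimum(inside(F,cc,yaw,k,r),inside(T,cc,yaw,k,r))
            if n=="slv": m=np.minimum(m,inside(S,cc,yaw,k,r))
            near=np.hypot(*(F-cc).transpose(2,0,1))<.049
            near&=np.maximum(abs((T-cc)@ax),abs((T-cc)@ay))<.0475
            e+=((soft(m)-cork)[near]**2).mean()
        return e
    r=minimize(res,[436,286,-3,101],method="Nelder-Mead",options=dict(initial_simplex=np.array([[436,286,-3,101],[444,286,-3,101],[436,294,-3,101],[436,286,0,101],[436,286,-3,106]]),maxiter=400))
    t=r.x; c=t[:2]; yaw=t[2]/50; h=t[3]/2; ax=np.array([np.cos(yaw),np.sin(yaw)]); ay=np.array([-ax[1],ax[0]])
    print(cname,holes,"cost",round(r.fun,3),"yaw",np.degrees(yaw).round(2),"pitch",t[3].round(1),{n:np.round(c+ax*geo[n][2]*h+ay*geo[n][3]*h,1).tolist() for n in geo})
fit("top",["sq","wide","nar","slv"]); fit("top",["sq","wide","nar"]); fit("scene",["wide","nar"]); fit("scene",["wide","nar","sq"])
for c in["top","scene"]:
    W=cloud(load(c)).reshape(-1,3); q=W[(W[:,2]>.4)&(W[:,1]<.4)&(W[:,1]>-.04)&(W[:,0]>.4)]; print("cab x/z min",np.percentile(q[:,0],2),np.percentile(q[:,2],2)) if len(q) else 0
    q=W[(W[:,2]>.08)&(W[:,0]>.53)&(W[:,0]<.6)&(W[:,1]<-.17)&(W[:,1]>-.22)]; print("rack xmin",np.percentile(q[:,0],3))
    q=W[(W[:,2]>.2)&(W[:,2]<.45)&(W[:,1]>.4)&(W[:,0]<.7)]; print("wall y",np.percentile(q[:,1],2),q[:,2].max())
    q=W[(W[:,2]>.03)&(W[:,0]<.54)&(W[:,0]>.4)&(W[:,1]<-.33)&(W[:,1]>-.45)]; print("near salt",q[:,0].min(),q[:,1].max())
E
python3 fit.py
```

```text
top ['sq', 'wide', 'nar', 'slv'] cost 0.06 yaw -3.43 pitch 99.4 {'sq': [488.1, 330.1], 'wide': [388.9, 336.0], 'nar': [383.0, 236.8], 'slv': [482.1, 230.9]}
top ['sq', 'wide', 'nar'] cost 0.048 yaw -3.48 pitch 99.3 {'sq': [488.0, 330.0], 'wide': [388.9, 336.0], 'nar': [382.8, 236.9], 'slv': [482.0, 230.9]}
scene ['wide', 'nar'] cost 0.032 yaw -3.62 pitch 99.7 {'sq': [488.0, 332.9], 'wide': [388.5, 339.2], 'nar': [382.2, 239.7], 'slv': [481.7, 233.4]}
scene ['wide', 'nar', 'sq'] cost 0.163 yaw -4.09 pitch 99.2 {'sq': [487.7, 331.4], 'wide': [388.7, 338.5], 'nar': [381.7, 239.6], 'slv': [480.6, 232.5]}
cab x/z min 0.6175898159004708 0.5269690994337903
rack xmin 0.5478042712313165
wall y 0.5018135869864385 0.38477356520828865
near salt 0.4004908994818013 -0.330671735874078
cab x/z min 0.6178099142690986 0.5202414851410957
rack xmin 0.5493680027030141
wall y 0.5065409898016549 0.4499616164759341
near salt 0.4087304866927413 -0.332180326867993fit.py:8: RuntimeWarning: overflow encountered in exp
  def soft(s): return 1/(1+np.exp(-s/0.0012))
```

>>> arm_command(series=[[[85, 12, 22, 2, 0.02], [85, 18, 32, 2, 0.02], [85, 18, 32, 2, 0.02], [85, 18, 32, 2, 0.02], [85, 18, 32, 2, 0.02], [85, 18, 32, 2, 0.02], [85, 18, 32, 2, 0.02], [85, 18, 32, 2, 0.02]]], grip_force=40)

```text
clock: 1.77
tcp_pos: [0.2778, -0.3617, 0.2475]
orientation: [[0.927, 0.376, 0.0], [0.376, -0.927, -0.0], [0.0, 0.0, -1.0]]
force: [0.6, 0.1, 0.0]
width: 0.0849
```

>>> arm_command(series=[[[85, 18, 32, 2, 0], [85, 18, 32, 2, 0], [85, 18, 32, 2, 0], [85, 18, 32, 2, 0], [85, 18, 32, 2, 0], [85, 18, 32, 0, 0], [85, 18, 32, 0, 0], [85, 18, 32, 0, 0]]])

```text
clock: 2.43
tcp_pos: [0.422, -0.1055, 0.2577]
orientation: [[0.927, 0.375, 0.001], [0.375, -0.927, -0.0], [0.001, 0.001, -1.0]]
force: [0.5, -0.1, 0.7]
width: 0.085
```

>>> arm_command(series=[[[85, 18, 32, 0, 0], [85, 18, 32, 0, 0], [85, 18, 32, 0, 0], [85, 12, 22, 0, 0], [85, 8, 13.7, 0, 0], [85, 0, 0, 0, 0], [85, 0, 0, 0, 0]]])

```text
clock: 3.02
tcp_pos: [0.4953, 0.0249, 0.2571]
orientation: [[0.926, 0.377, -0.001], [0.377, -0.926, -0.0], [-0.001, 0.0, -1.0]]
force: [-0.2, -0.3, -0.4]
width: 0.0848
```

Run:
```python
from h import *
print(bot.read_state()["tcp_pos"])
p=bot.read_camera("wrist"); cv2.imwrite("pics/w1.png",p["image"])
W=cloud(p).reshape(-1,3); q=W[(np.hypot(W[:,0]-.496,W[:,1]-.026)<.06)]
for n,a,b in[("lid",.092,.104),("knob",.108,.12)]:
    k=q[(q[:,2]>a)&(q[:,2]<b)]
    if len(k)>5: print(n,len(k),k.mean(0),cv2.minAreaRect(k[:,:2].astype(np.float32)*1000))
```

```text
[0.49525262 0.02485572 0.25710224]
lid 4620 [0.49964677 0.02609557 0.09561047] ((498.0210266113281, 25.778846740722656), (68.0941162109375, 67.03457641601562), 23.54761505126953)
knob 378 [0.4983384  0.02550966 0.11038055] ((498.031494140625, 25.315494537353516), (18.841089248657227, 18.10260009765625), 22.089691162109375)
```

View pics/w1.png

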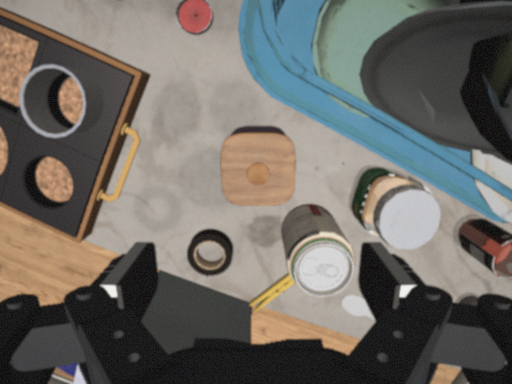

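The wrist view shows the canister lid squared to the image at (258,170), so the yaw fits the jaws. I'll go down to it.

>>> arm_command(series=[[[85, 1.2, 1, -35, 0], [85, 0, 0, -35, 0], [85, 0, 0, -35, 0], [85, 0, 0, -35, 0], [85, 0, 0, -30, 0], [85, 0, 0, -18, 0], [85, 0, 0, -7, 0], [85, 0, 0, 0, 0]]])

```text
clock: 3.73
tcp_pos: [0.4951, 0.0244, 0.0611]
orientation: [[0.927, 0.374, -0.003], [0.374, -0.927, -0.0], [-0.003, -0.001, -1.0]]
force: [-0.1, -0.2, 0.2]
width: 0.085
```

>>> arm_command(series=[[[60, 0, 0, 0, 0], [60, 0, 0, 0, 0], [60, 0, 0, 0, 0], [60, 0, 0, 0, 0], [60, 0, 0, 0, 0], [60, 0, 0, 0, 0], [60, 0, 0, 0, 0], [60, 0, 0, 0, 0]]])

```text
clock: 4.4
tcp_pos: [0.4977, 0.0251, 0.0641]
orientation: [[0.927, 0.376, 0.003], [0.376, -0.927, -0.0], [0.003, 0.002, -1.0]]
force: [-1.8, -1.6, 8.8]
width: 0.0642
```

>>> arm_command(series=[[[55, 0, 0, 4, 0], [55, 0, 0, 10, 0], [55, 0, 0, 16, 0], [55, 0, 0, 20, 0], [55, 0, 0, 20, 0], [55, 0, 0, 20, 0], [55, 0, 0, 15, 0], [55, 0, 0, 10, 0]]], grip_force=50)

```text
clock: 5.07
tcp_pos: [0.4972, 0.0256, 0.18]
orientation: [[0.927, 0.375, 0.003], [0.375, -0.927, 0.0], [0.003, 0.001, -1.0]]
force: [0.2, -0.5, -1.7]
width: 0.0636
```

>>> arm_command(series=[[[55, 0, 15, 5, -0.05], [55, -1, 25, 0, -0.06], [55, -1, 30, 0, -0.06], [55, -1, 30, 0, -0.06], [55, -1, 30, 0, -0.06], [55, -1, 30, 0, -0.06], [55, -1, 30, 0, -0.06], [55, -1, 30, 0, -0.037]]])

```text
clock: 5.73
tcp_pos: [0.489, 0.2469, 0.1827]
orientation: [[0.998, -0.065, -0.0], [-0.065, -0.998, 0.0], [-0.0, -0.0, -1.0]]
force: [0.0, -0.5, -0.6]
width: 0.0638
```

>>> arm_command(series=[[[55, 0, 28, 0, 0], [55, 0, 25, 0, 0], [55, 0, 18, 0, 0], [55, 0, 9, 0, 0], [55, 0, 4.5, 0, 0], [55, 0, 0, 0, 0], [55, 0, 0, 0, 0]]])

```text
clock: 6.32
tcp_pos: [0.4893, 0.329, 0.1822]
orientation: [[0.998, -0.062, -0.0], [-0.062, -0.998, -0.001], [-0.0, 0.001, -1.0]]
force: [-0.7, -0.1, -1.3]
width: 0.0638
```

Run:
```python
from h import *
print(bot.read_state()["tcp_pos"])
for c in["top","wrist"]:
    p=bot.read_camera(c); cv2.imwrite(f"pics/{c}2.png",p["image"])
    W=cloud(p).reshape(-1,3); q=W[(np.hypot(W[:,0]-.488,W[:,1]-.331)<.1)]
    k=q[(q[:,2]>.16)&(q[:,2]<.25)]
    print(c,len(k), np.percentile(k[:,2],[5,50,95]) if len(k) else 0)
```

```text
[0.48934897 0.32903525 0.18221602]
top 195 [0.16751738 0.21144402 0.24465378]
wrist 44450 [0.19505347 0.21470244 0.24546461]
```

View pics/wrist2.png

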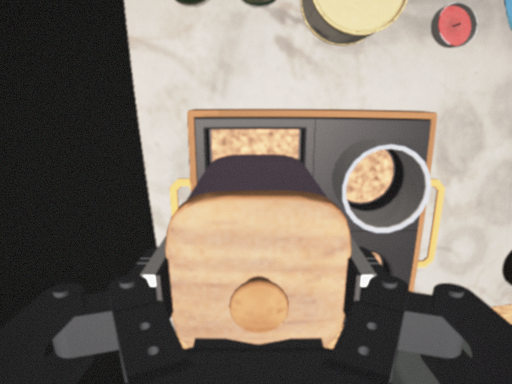

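The canister hangs upright and square over its hole; the cork edge at (210–300,130) lines up with its sides. I'll lower it.

>>> arm_command(series=[[[55, 0, 1, -15, 0], [55, 0, 0.5, -20, 0], [55, 0, 0, -20, 0], [55, 0, 0, -15, 0], [55, 0, 0, -10, 0], [55, 0, 0, -8, 0], [55, 0, 0, -5, 0], [55, 0, 0, 0, 0]]])

```text
clock: 7.08
tcp_pos: [0.4894, 0.3309, 0.0887]
orientation: [[0.998, -0.063, -0.001], [-0.063, -0.998, -0.001], [-0.001, 0.001, -1.0]]
force: [0.4, -0.8, -0.5]
width: 0.0644
```

>>> arm_command(series=[[[55, 0, 0, -3, 0], [55, 0, 0, -2, 0], [55, 0, 0, -1, 0], [55, 0, 0, 0, 0]]])

```text
clock: 7.42
tcp_pos: [0.4896, 0.3315, 0.0835]
orientation: [[0.998, -0.062, 0.0], [-0.062, -0.998, 0.0], [0.0, -0.0, -1.0]]
force: [0.6, 1.5, -1.8]
width: 0.0645
```

>>> arm_command(series=[[[55, 0, 0, -2, 0], [55, 0, 0, -2, 0], [55, 0, 0, -1, 0], [55, 0, 0, 0, 0]]])

```text
clock: 7.75
tcp_pos: [0.4895, 0.3314, 0.0784]
orientation: [[0.998, -0.062, -0.0], [-0.062, -0.998, -0.0], [-0.0, 0.0, -1.0]]
force: [-1.5, -0.0, -0.1]
width: 0.0642
```

>>> arm_command(series=[[[55, 0, 0, -1, 0], [55, 0, 0, 0, 0], [55, 0, 0, 0, 0]]])

```text
clock: 8.0
tcp_pos: [0.4896, 0.3315, 0.0783]
orientation: [[0.998, -0.062, 0.0], [-0.062, -0.998, 0.0], [0.0, -0.0, -1.0]]
force: [-3.9, -1.4, 10.4]
width: 0.0639
```

Contact at TCP z = 78 mm (14 + 64), as expected. I'll release.

>>> arm_command(series=[[[68, 0, 0, 0, 0], [72, 0, 0, 0, 0], [76, 0, 0, 0, 0], [76, 0, 0, 0, 0], [76, 0, 0, 0, 0], [76, 0, 0, 0, 0]]])

```text
clock: 8.5
tcp_pos: [0.4895, 0.3314, 0.0772]
orientation: [[0.998, -0.062, -0.0], [-0.062, -0.998, -0.0], [-0.0, 0.0, -1.0]]
force: [-0.1, 0.4, -0.7]
width: 0.076
```

>>> arm_command(series=[[[76, 0, 0, 10, 0], [76, 0, 0, 20, 0], [76, 0, 0, 25, 0], [76, 0, 0, 30, 0], [76, 0, 0, 30, 0], [76, 0, 0, 30, 0], [76, 0, -20, 20, 0], [76, 0, -20, 10, 0]]])

```text
clock: 9.17
tcp_pos: [0.4906, 0.2923, 0.2564]
orientation: [[0.998, -0.061, 0.004], [-0.061, -0.998, 0.003], [0.004, -0.003, -1.0]]
force: [-0.2, -0.2, -0.5]
width: 0.0759
```

Run:
```python
from h import *
p=bot.read_camera("wrist"); cv2.imwrite(f"pics/w3.png",p["image"])
W=cloud(p).reshape(-1,3); q=W[(np.hypot(W[:,0]-.488,W[:,1]-.331)<.065)]
for n,a,b in[("lid",.105,.118),("knob",.123,.135)]:
    k=q[(q[:,2]>a)&(q[:,2]<b)]
    if len(k)>5: print(n,len(k),k.mean(0),cv2.minAreaRect(k[:,:2].astype(np.float32)*1000),k[:,2].max())
```

```text
lid 4957 [0.49301718 0.33095017 0.10962354] ((491.27178955078125, 331.99603271484375), (66.59406280517578, 67.37016296386719), 86.6962661743164) 0.11336578120582551
knob 327 [0.49121837 0.33159253 0.12475862] ((491.1181945800781, 331.5261535644531), (17.824649810791016, 18.034961700439453), 63.02986145019531) 0.12851440853477006
```

View pics/w3.png

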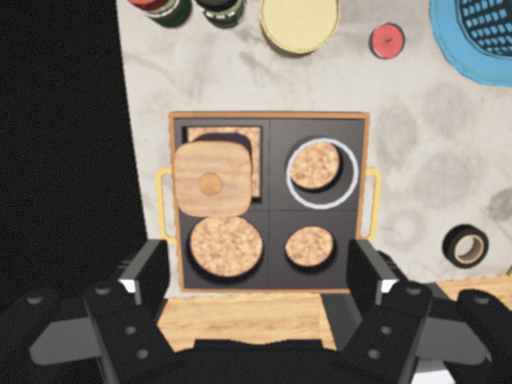

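>>> arm_command(series=[[[85, 1, -25, 0, 0], [85, 1.5, -38, 0, 0], [85, 1.5, -38, 0, 0], [85, 1.5, -38, 0, 0], [85, 1.5, -38, 0, 0], [85, 1.5, -38, 0, 0], [85, 1.5, -38, 0, 0], [85, 1.5, -38, 0, 0]]])

```text
clock: 9.88
tcp_pos: [0.5007, -0.0013, 0.253]
orientation: [[0.998, -0.062, 0.001], [-0.062, -0.998, 0.0], [0.001, -0.0, -1.0]]
force: [0.7, -0.7, -0.7]
width: 0.0853
```

>>> arm_command(series=[[[85, 1.5, -38, 0, 0], [85, 1.5, -36, 0, 0], [85, 1.5, -30, 0, 0], [85, 0, -16, 0, 0], [85, 0, -6, 0, 0], [85, 0, 0, 0, 0], [85, 0, 0, 0, 0]]])

```text
clock: 10.47
tcp_pos: [0.5054, -0.125, 0.2524]
orientation: [[0.998, -0.063, -0.0], [-0.063, -0.998, 0.001], [-0.0, -0.0, -1.0]]
force: [0.5, -0.2, 0.5]
width: 0.0849
```

Run:
```python
from h import *
print(bot.read_state()["tcp_pos"])
p=bot.read_camera("wrist"); cv2.imwrite(f"pics/w4.png",p["image"])
W=cloud(p).reshape(-1,3); q=W[(np.hypot(W[:,0]-.507,W[:,1]+.125)<.06)]
for n,a,b in[("lid",.094,.106)]:
    k=q[(q[:,2]>a)&(q[:,2]<b)]
    if len(k)>5: print(n,len(k),k.mean(0),cv2.minAreaRect(k[:,:2].astype(np.float32)*1000))
```

```text
[ 0.50537662 -0.12501137  0.25243266]
lid 3818 [ 0.50988101 -0.12543493  0.09865761] ((503.18310546875, -113.04337310791016), (61.47841262817383, 90.68659973144531), 26.874753952026367)
```

View pics/w4.png

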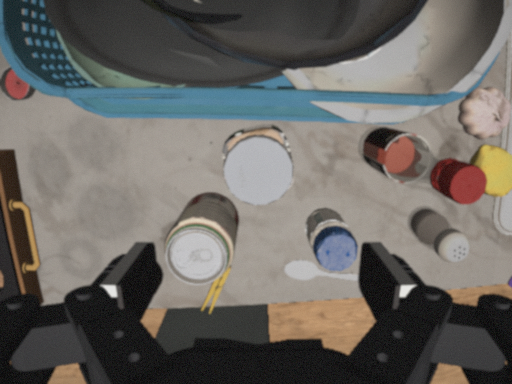

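The jar lid is centred at (258,170), clear of the rack's edge at y=118, and the can at (198,240) is clear of the fingers. Going down.

>>> arm_command(series=[[[85, 2, 0, -35, 0], [85, 0, 0, -35, 0], [85, 0, 0, -35, 0], [85, 0, 0, -35, 0], [85, 0, 0, -25, 0], [85, 0, 0, -12, 0], [85, 0, 0, -5, 0], [85, 0, 0, 0, 0]]])

```text
clock: 11.18
tcp_pos: [0.507, -0.1243, 0.0694]
orientation: [[0.998, -0.061, -0.002], [-0.061, -0.998, 0.001], [-0.002, -0.001, -1.0]]
force: [-0.1, 0.5, 0.4]
width: 0.0849
```

>>> arm_command(series=[[[55, 0, 0, 0, 0], [55, 0, 0, 0, 0], [55, 0, 0, 0, 0], [55, 0, 0, 0, 0], [55, 0, 0, 0, 0], [55, 0, 0, 0, 0], [55, 0, 0, 0, 0], [55, 0, 0, 0, 0]]])

```text
clock: 11.85
tcp_pos: [0.5086, -0.1253, 0.072]
orientation: [[0.998, -0.062, 0.003], [-0.062, -0.998, 0.0], [0.003, -0.0, -1.0]]
force: [-0.8, 3.2, 4.7]
width: 0.0602
```

>>> arm_command(series=[[[50, 0, 0, 4, 0], [50, 0, 0, 10, 0], [50, 0, 0, 16, 0], [50, 0, 0, 22, 0], [50, 0, 0, 22, 0], [50, 0, 0, 22, 0], [50, 0, 0, 16, 0], [50, -3, 12, 6, 0]]])

```text
clock: 12.52
tcp_pos: [0.5065, -0.115, 0.1921]
orientation: [[0.998, -0.063, 0.006], [-0.063, -0.998, -0.002], [0.006, 0.002, -1.0]]
force: [1.2, 0.5, -2.3]
width: 0.0596
```

>>> arm_command(series=[[[50, -6, 22, 0, 0], [50, -8, 32, 0, 0], [50, -9, 34, 0, 0], [50, -9, 34, 0, 0], [50, -9, 34, 0, 0], [50, -9, 34, 0, 0], [50, -9, 34, 0, 0], [50, -9, 34, 0, 0]]])

```text
clock: 13.18
tcp_pos: [0.435, 0.1462, 0.1886]
orientation: [[0.998, -0.062, 0.0], [-0.062, -0.998, 0.0], [0.0, -0.0, -1.0]]
force: [0.6, 0.1, -2.2]
width: 0.0601
```

>>> arm_command(series=[[[50, -9, 34, 0, 0], [50, -9, 34, 0, 0], [50, -9, 34, 0, 0], [50, -9, 34, 0, 0], [50, -6, 25, 0, 0], [50, -4, 16, 0, 0], [50, 0, 0, 0, 0], [50, 0, 0, 0, 0]]])

```text
clock: 13.85
tcp_pos: [0.3895, 0.3219, 0.1883]
orientation: [[0.998, -0.06, -0.0], [-0.06, -0.998, -0.0], [-0.0, 0.0, -1.0]]
force: [-0.2, -0.6, -2.5]
width: 0.0596
```

>>> arm_command(series=[[[50, 0, 8, 0, 0], [50, 0, 6, 0, 0], [50, 0, 2, 0, 0], [50, 0, 0, 0, 0], [50, 0, 0, -15, 0], [50, 0, 0, -15, 0], [50, 0, 0, -10, 0], [50, 0, 0, 0, 0]]])

```text
clock: 14.52
tcp_pos: [0.3895, 0.3361, 0.1463]
orientation: [[0.998, -0.063, -0.003], [-0.063, -0.998, -0.002], [-0.003, 0.003, -1.0]]
force: [-0.7, -0.4, -2.8]
width: 0.06
```

Run:
```python
from h import *
print(bot.read_state()["tcp_pos"])
for c in ["wrist","scene"]:
  p=bot.read_camera(c); cv2.imwrite(f"pics/{c}5.png",p["image"] if c=="wrist" else cv2.resize(p["image"][180:350,100:300],None,fx=3.5,fy=3.5))
```

```text
[0.38952428 0.33611123 0.14631296]
```

View pics/wrist5.png

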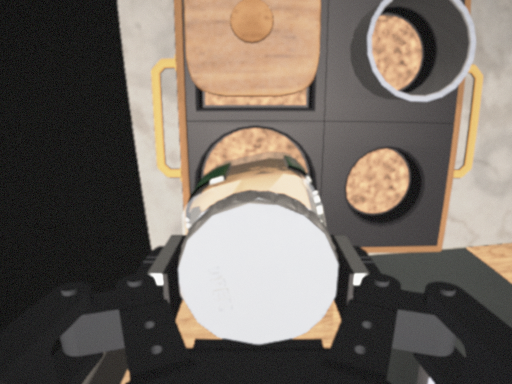

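View pics/scene5.png

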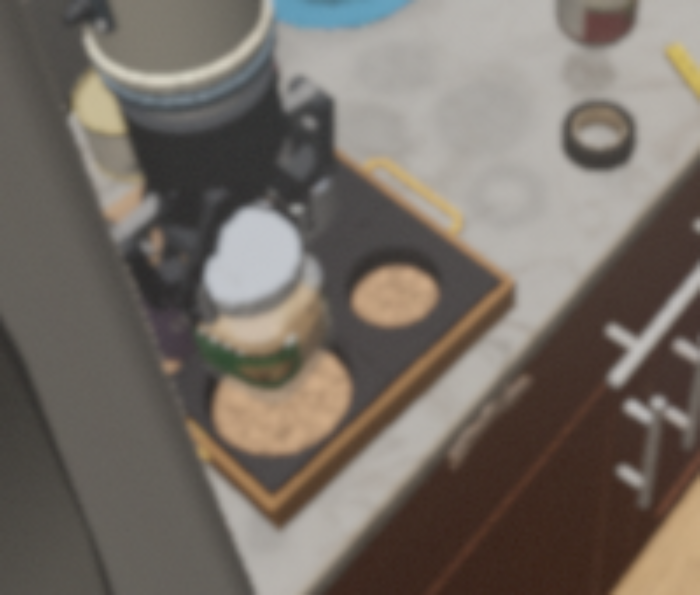

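In the wrist view the jar at (258,268) hangs upright over the wide hole at (255,170). Lowering it.

>>> arm_command(series=[[[50, 0, 0, -12, 0], [50, 0, 0, -14, 0], [50, 0, 0, -12, 0], [50, 0, 0, -8, 0], [50, 0, 0, -6, 0], [50, 0, 0, -3, 0], [50, 0, 0, 0, 0]]])

```text
clock: 15.2
tcp_pos: [0.3905, 0.3374, 0.0932]
orientation: [[0.998, -0.062, -0.0], [-0.062, -0.998, -0.0], [-0.0, 0.0, -1.0]]
force: [0.3, -0.0, -1.8]
width: 0.0599
```

>>> arm_command(series=[[[50, 0, 0, -2, 0], [50, 0, 0, -1, 0], [50, 0, 0, 0, 0]]])

```text
clock: 15.45
tcp_pos: [0.3907, 0.3376, 0.0905]
orientation: [[0.998, -0.062, 0.0], [-0.062, -0.998, 0.0], [0.0, -0.0, -1.0]]
force: [-0.4, -0.3, -2.7]
width: 0.0601
```

>>> arm_command(series=[[[50, 0, 0, -1.5, 0], [50, 0, 0, -1, 0], [50, 0, 0, -0.5, 0], [50, 0, 0, 0, 0]]])

```text
clock: 15.78
tcp_pos: [0.3904, 0.3374, 0.0872]
orientation: [[0.998, -0.062, -0.0], [-0.062, -0.998, -0.0], [-0.0, 0.0, -1.0]]
force: [0.0, 0.5, -2.6]
width: 0.0599
```

>>> arm_command(series=[[[50, 0, 0, -1, 0], [50, 0, 0, 0, 0], [50, 0, 0, 0, 0]]])

```text
clock: 16.03
tcp_pos: [0.3905, 0.3374, 0.0862]
orientation: [[0.998, -0.062, -0.0], [-0.062, -0.998, -0.0], [-0.0, 0.0, -1.0]]
force: [-0.0, 0.5, -1.8]
width: 0.0601
```

>>> arm_command(series=[[[50, 0, 0, -1, 0], [50, 0, 0, 0, 0], [50, 0, 0, 0, 0]]])

```text
clock: 16.28
tcp_pos: [0.3905, 0.3375, 0.0861]
orientation: [[0.998, -0.062, 0.0], [-0.062, -0.998, 0.0], [0.0, -0.0, -1.0]]
force: [-3.9, -2.2, 9.6]
width: 0.0597
```

>>> arm_command(series=[[[64, 0, 0, 0, 0], [70, 0, 0, 0, 0], [76, 0, 0, 0, 0], [76, 0, 0, 0, 0], [76, 0, 0, 0, 0], [76, 0, 0, 0, 0]]])

```text
clock: 16.78
tcp_pos: [0.3905, 0.3374, 0.0852]
orientation: [[0.998, -0.062, -0.0], [-0.062, -0.998, -0.0], [-0.0, 0.0, -1.0]]
force: [-0.4, 0.1, 0.2]
width: 0.0761
```

>>> arm_command(series=[[[76, 0, 0, 10, 0], [76, 0, 0, 20, 0], [76, 0, 0, 25, 0], [76, 0, 0, 30, 0], [76, 0, 0, 30, 0], [76, 0, 0, 30, 0], [76, 0, -20, 15, 0], [76, 0, -30, 0, 0]]])

```text
clock: 17.45
tcp_pos: [0.3925, 0.2897, 0.25]
orientation: [[0.998, -0.06, 0.006], [-0.06, -0.998, 0.005], [0.006, -0.005, -1.0]]
force: [1.3, -0.5, 0.3]
width: 0.076
```

Run:
```python
from h import *
p=bot.read_camera("wrist"); cv2.imwrite(f"pics/w6.png",p["image"])
W=cloud(p).reshape(-1,3); q=W[(np.hypot(W[:,0]-.389,W[:,1]-.338)<.05)]
k=q[(q[:,2]>.106)&(q[:,2]<.122)]
if len(k)>5: print(len(k),k.mean(0),cv2.minAreaRect(k[:,:2].astype(np.float32)*1000),np.percentile(k[:,2],[2,50,98]))
```

```text
4082 [0.39249188 0.33589504 0.11266013] ((391.36199951171875, 336.48876953125), (61.30977249145508, 61.3736686706543), 60.178550720214844) [0.10940514 0.11277558 0.11432267]
```

View pics/w6.png

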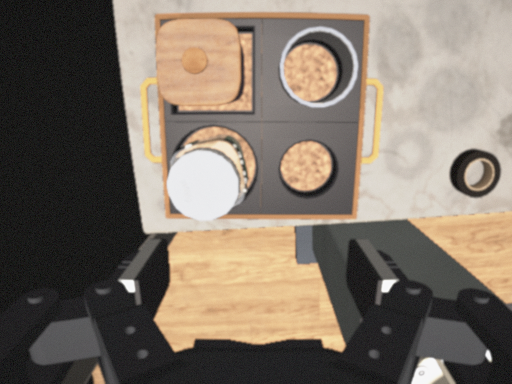

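The jar is seated: its lid top measures 114 mm. Now to the shaker.

>>> arm_command(series=[[[70, 1, -30, 0, 0], [70, 1, -38, 0, 0], [70, 1, -38, 0, 0], [70, 1, -38, 0, 0], [70, 1, -38, 0, 0], [70, 1, -38, 0, 0], [70, 1, -38, 0, 0], [70, 1, -38, 0, 0]]])

```text
clock: 18.17
tcp_pos: [0.398, -0.0102, 0.2459]
orientation: [[0.998, -0.062, 0.001], [-0.062, -0.998, 0.0], [0.001, -0.0, -1.0]]
force: [1.6, -0.2, -0.1]
width: 0.0698
```

>>> arm_command(series=[[[70, 1.5, -38, 0, 0], [70, 1.5, -38, 0, 0], [70, 1.5, -38, 0, 0], [70, 1.5, -38, 0, 0], [70, 1.5, -38, 0, 0], [70, 1.5, -38, 0, 0], [70, 1.5, -38, 0, 0], [70, 1.5, -28, -5, 0]]])

```text
clock: 18.83
tcp_pos: [0.4106, -0.3058, 0.2415]
orientation: [[0.998, -0.063, 0.002], [-0.063, -0.998, -0.002], [0.002, 0.002, -1.0]]
force: [-0.3, -0.2, 0.2]
width: 0.0698
```

>>> arm_command(series=[[[70, 0, -12, -10, 0], [70, 0, -3, -10, 0], [70, 0, 0, -5, 0], [70, 0, 0, 0, 0], [70, 0, 0, 0, 0]]])

```text
clock: 19.25
tcp_pos: [0.4102, -0.3158, 0.2148]
orientation: [[0.998, -0.061, -0.001], [-0.061, -0.998, 0.001], [-0.001, -0.001, -1.0]]
force: [-0.4, -0.7, -0.3]
width: 0.0698
```

Run:
```python
from h import *
print(bot.read_state()["tcp_pos"])
p=bot.read_camera("wrist"); cv2.imwrite(f"pics/w7.png",p["image"])
W=cloud(p).reshape(-1,3); q=W[(np.hypot(W[:,0]-.411,W[:,1]+.321)<.05)]
k=q[(q[:,2]>.065)&(q[:,2]<.1)]
if len(k)>5: print(len(k),k.mean(0),cv2.minAreaRect(k[:,:2].astype(np.float32)*1000),np.percentile(k[:,2],[2,50,98]))
q=W[(np.hypot(W[:,0]-.508,W[:,1]+.262)<.05)]; k=q[(q[:,2]>.17)]
if len(k)>5: print("sauce",len(k),k.mean(0),cv2.minAreaRect(k[:,:2].astype(np.float32)*1000),np.percentile(k[:,2],[2,50,98]))
```

```text
[ 0.41021172 -0.31582449  0.21484985]
1356 [ 0.41479112 -0.32399391  0.08318511] ((412.2357482910156, -324.13104248046875), (33.46469497680664, 34.131099700927734), 87.41946411132812) [0.06931643 0.08470491 0.08834484]
sauce 2923 [ 0.50963093 -0.2655215   0.18502783] ((510.24462890625, -263.5670166015625), (26.587509155273438, 27.482345581054688), 1.5493026971817017) [0.17245536 0.18624751 0.18788138]
```

View pics/w7.png

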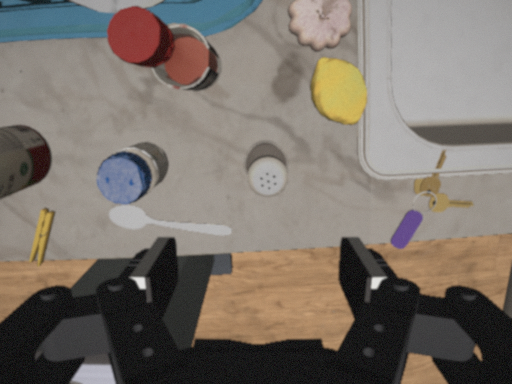

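The shaker stands at (267,175), well clear of the lemon and the medicine bottle. I'll check the settled pose first.

>>> arm_command(series=[[[60, 0, 0, 0, 0], [60, 0, 0, 0, 0]]])

```text
clock: 19.47
tcp_pos: [0.4109, -0.3169, 0.2159]
orientation: [[0.998, -0.061, 0.001], [-0.061, -0.998, -0.0], [0.001, 0.0, -1.0]]
force: [0.8, -0.3, 0.7]
width: 0.0599
```

>>> arm_command(series=[[[60, 0, -3, -30, 0], [60, 0, -2, -35, 0], [60, 0, 0, -35, 0], [60, 0, 0, -30, 0], [60, 0, 0, -20, 0], [60, 0, 0, -10, 0], [60, 0, 0, -4, 0], [60, 0, 0, 0, 0]]])

```text
clock: 20.13
tcp_pos: [0.4107, -0.3225, 0.0512]
orientation: [[0.998, -0.062, -0.0], [-0.062, -0.998, 0.0], [-0.0, -0.0, -1.0]]
force: [-0.4, -0.7, -0.2]
width: 0.0599
```

>>> arm_command(series=[[[60, 0, 0, 0, 0], [44, 0, 0, 0, 0], [28, 0, 0, 0, 0], [25, 0, 0, 0, 0], [25, 0, 0, 0, 0], [25, 0, 0, 0, 0], [25, 0, 0, 0, 0], [25, 0, 0, 0, 0]]], grip_force=30)

```text
clock: 20.8
tcp_pos: [0.4114, -0.3233, 0.0527]
orientation: [[0.998, -0.062, 0.002], [-0.062, -0.998, -0.002], [0.002, 0.001, -1.0]]
force: [-0.8, -0.0, 6.2]
width: 0.0331
```

>>> arm_command(series=[[[25, 0, 0, 4, 0], [25, 0, 0, 10, 0], [25, 0, 0, 20, 0], [25, 0, 0, 25, 0], [25, 0, 0, 25, 0], [25, 0, 0, 25, 0], [25, 0, 0, 20, 0], [25, -1, 12, 11, 0]]])

```text
clock: 21.47
tcp_pos: [0.4108, -0.3125, 0.1951]
orientation: [[0.998, -0.063, 0.004], [-0.063, -0.998, -0.004], [0.004, 0.003, -1.0]]
force: [0.0, 0.3, -1.0]
width: 0.033
```

>>> arm_command(series=[[[25, -2, 25, 0, 0], [25, -2, 35, 0, 0], [25, -2, 37, 0, 0], [25, -2, 37, 0, 0], [25, -2, 37, 0, 0], [25, -2, 37, 0, 0], [25, -2, 37, 0, 0], [25, -2, 37, 0, 0]]])

```text
clock: 22.13
tcp_pos: [0.393, -0.027, 0.1923]
orientation: [[0.998, -0.063, 0.001], [-0.063, -0.998, -0.0], [0.001, -0.0, -1.0]]
force: [1.3, 0.3, -0.9]
width: 0.0328
```

>>> arm_command(series=[[[25, -2, 37, 0, 0], [25, -2, 37, 0, 0], [25, -2, 37, 0, 0], [25, -2, 37, 0, 0], [25, -2, 35, 0, 0], [25, -1, 30, 0, 0], [25, 0, 20, 0, 0], [25, 0, 10, 0, 0]]])

```text
clock: 22.8
tcp_pos: [0.3824, 0.2169, 0.1923]
orientation: [[0.998, -0.06, 0.001], [-0.06, -0.998, 0.001], [0.001, -0.001, -1.0]]
force: [-0.6, 0.2, -0.6]
width: 0.0329
```

>>> arm_command(series=[[[25, 0, 10, 0, 0], [25, 0, 5, -15, 0], [25, 0, 3, -20, 0], [25, 0, 0, -15, 0], [25, 0, 0, -10, 0], [25, 0, 0, 0, 0], [25, 0, 0, 0, 0]]])

```text
clock: 23.38
tcp_pos: [0.3825, 0.2318, 0.1314]
orientation: [[0.998, -0.063, -0.001], [-0.063, -0.998, -0.001], [-0.001, 0.001, -1.0]]
force: [0.5, -0.1, 0.0]
width: 0.0329
```

Run:
```python
from h import *
print(bot.read_state()["tcp_pos"])
p=bot.read_camera("wrist"); cv2.imwrite(f"pics/w8.png",p["image"])
```

```text
[0.38249518 0.23182014 0.13135935]
```

View pics/w8.png

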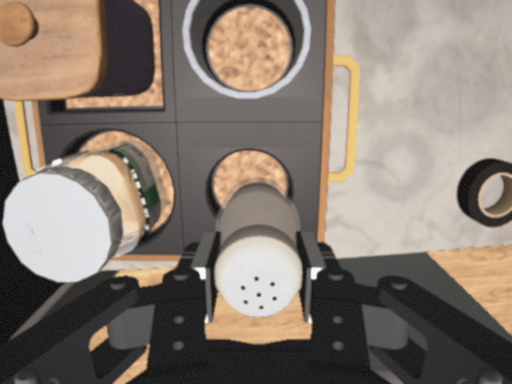

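The shaker hangs upright; the hole at (249,185) lies about 6 mm further in +y.

>>> arm_command(series=[[[25, 0, 4, 0, 0], [25, 0, 2, -8, 0], [25, 0, 0, -12, 0], [25, 0, 0, -12, 0], [25, 0, 0, -12, 0], [25, 0, 0, -8, 0], [25, 0, 0, -4, 0], [25, 0, 0, 0, 0]]])

```text
clock: 24.1
tcp_pos: [0.3822, 0.2383, 0.0746]
orientation: [[0.998, -0.062, -0.001], [-0.062, -0.998, -0.001], [-0.001, 0.001, -1.0]]
force: [-0.5, -0.3, -1.1]
width: 0.0329
```

>>> arm_command(series=[[[25, 0, 0, -2, 0], [25, 0, 0, -2, 0], [25, 0, 0, -1, 0], [25, 0, 0, 0, 0]]])

```text
clock: 24.43
tcp_pos: [0.3826, 0.2385, 0.0704]
orientation: [[0.998, -0.062, 0.0], [-0.062, -0.998, 0.0], [0.0, -0.0, -1.0]]
force: [-0.5, -0.1, -1.1]
width: 0.0331
```

>>> arm_command(series=[[[25, 0, 0, -1.5, 0], [25, 0, 0, -1, 0], [25, 0, 0, 0, 0]]])

```text
clock: 24.68
tcp_pos: [0.3825, 0.2384, 0.0677]
orientation: [[0.998, -0.062, -0.0], [-0.062, -0.998, -0.0], [-0.0, 0.0, -1.0]]
force: [-0.1, 0.3, -0.9]
width: 0.033
```

>>> arm_command(series=[[[25, 0, 0, -1, 0], [25, 0, 0, 0, 0], [25, 0, 0, 0, 0]]])

```text
clock: 24.93
tcp_pos: [0.3826, 0.2384, 0.0668]
orientation: [[0.998, -0.062, 0.0], [-0.062, -0.998, 0.0], [0.0, -0.0, -1.0]]
force: [0.8, -0.2, 0.4]
width: 0.033
```

>>> arm_command(series=[[[25, 0, 0, -0.7, 0], [25, 0, 0, 0, 0], [25, 0, 0, 0, 0]]])

```text
clock: 25.18
tcp_pos: [0.3828, 0.2385, 0.0667]
orientation: [[0.998, -0.062, 0.0], [-0.062, -0.998, 0.0], [0.0, -0.0, -1.0]]
force: [-1.9, -2.8, 10.5]
width: 0.033
```

>>> arm_command(series=[[[36, 0, 0, 0, 0], [42, 0, 0, 0, 0], [48, 0, 0, 0, 0], [50, 0, 0, 0, 0], [50, 0, 0, 0, 0], [50, 0, 0, 0, 0]]])

```text
clock: 25.68
tcp_pos: [0.3825, 0.2384, 0.066]
orientation: [[0.998, -0.062, -0.0], [-0.062, -0.998, -0.0], [-0.0, 0.0, -1.0]]
force: [0.5, 0.5, -0.2]
width: 0.05
```

>>> arm_command(series=[[[50, 0, 0, 8, 0], [50, 0, 0, 20, 0], [50, 0, 0, 30, 0], [50, 0, 0, 35, 0], [50, 0, 0, 35, 0], [50, 0, 0, 35, 0], [50, 0, -20, 30, 0], [50, 2, -30, 15, 0]]])

```text
clock: 26.35
tcp_pos: [0.3857, 0.1898, 0.2786]
orientation: [[0.998, -0.06, 0.005], [-0.06, -0.998, 0.003], [0.005, -0.003, -1.0]]
force: [1.2, 0.5, 0.7]
width: 0.0498
```

Run:
```python
from h import *
print(bot.read_state()["tcp_pos"])
p=bot.read_camera("wrist"); cv2.imwrite(f"pics/w9.png",p["image"])
W=cloud(p).reshape(-1,3); q=W[(np.hypot(W[:,0]-.383,W[:,1]-.238)<.045)]
k=q[(q[:,2]>.07)]
if len(k)>5: print(len(k),k.mean(0),cv2.minAreaRect(k[:,:2].astype(np.float32)*1000),np.percentile(k[:,2],[2,50,98]))
```

```text
[0.38567005 0.18983392 0.27856658]
20731 [0.3964637  0.22539045 0.33175777] ((386.7206726074219, 223.97772216796875), (36.82225036621094, 59.90793228149414), 6.722952365875244) [0.09599859 0.3465062  0.37258415]
```

View pics/w9.png

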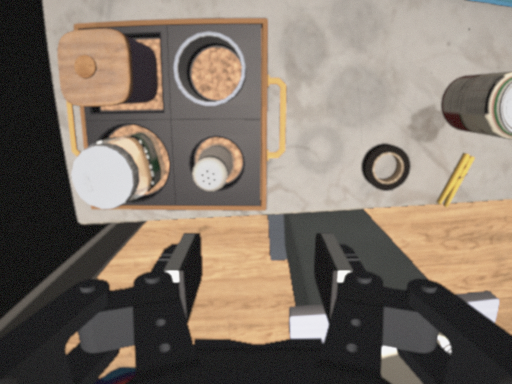

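The shaker stands in the narrow hole at (215,165). Next is the sauce bottle.

>>> arm_command(series=[[[60, 8, -26, 0, 0], [60, 10, -36, 0, 0], [60, 10, -36, 0, 0], [60, 10, -36, 0, 0], [60, 10, -36, 0, 0], [60, 10, -36, 0, 0], [60, 10, -36, 0, 0], [60, 10, -36, 0, 0]]])

```text
clock: 27.07
tcp_pos: [0.4623, -0.0915, 0.2747]
orientation: [[0.998, -0.062, 0.0], [-0.062, -0.998, -0.0], [0.0, -0.0, -1.0]]
force: [0.7, 0.4, 0.5]
width: 0.0601
```

>>> arm_command(series=[[[60, 10, -36, 0, 0], [60, 10, -36, 0, 0], [60, 10, -36, 0, 0], [60, 10, -36, 0, 0], [60, 4, -20, 0, 0], [60, 1, -8, 0, 0], [60, 0, 0, 0, 0], [60, 0, 0, 0, 0]]])

```text
clock: 27.73
tcp_pos: [0.507, -0.261, 0.274]
orientation: [[0.998, -0.063, -0.001], [-0.063, -0.998, 0.001], [-0.001, -0.001, -1.0]]
force: [0.1, 0.8, -0.9]
width: 0.0596
```

Run:
```python
from h import *
print(bot.read_state()["tcp_pos"])
p=bot.read_camera("wrist"); cv2.imwrite(f"pics/w10.png",p["image"])
W=cloud(p).reshape(-1,3); q=W[(np.hypot(W[:,0]-.508,W[:,1]+.262)<.035)]
k=q[(q[:,2]>.17)&(q[:,2]<.2)]
if len(k)>5: print(len(k),k.mean(0),cv2.minAreaRect(k[:,:2].astype(np.float32)*1000),np.percentile(k[:,2],[2,50,98]))
```

```text
[ 0.50697227 -0.26096815  0.27401467]
1254 [ 0.5126736  -0.2633404   0.18523609] ((511.1357421875, -263.0160827636719), (26.153371810913086, 26.735668182373047), 75.31454467773438) [0.17284208 0.18620014 0.18771993]
```

View pics/w10.png

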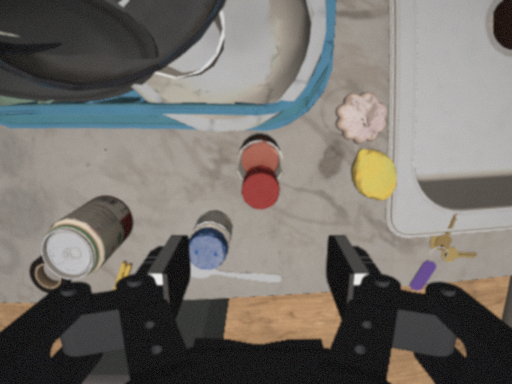

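The red cap is at (260,187), centred between the fingers. Descending along the neck.

>>> arm_command(series=[[[60, 2, -1.5, -10, 0], [60, 0, 0, -20, 0], [60, 0, 0, -30, 0], [60, 0, 0, -30, 0], [60, 0, 0, -25, 0], [60, 0, 0, -14, 0], [60, 0, 0, -5, 0], [60, 0, 0, 0, 0]]])

```text
clock: 28.45
tcp_pos: [0.5087, -0.2617, 0.1386]
orientation: [[0.998, -0.061, -0.002], [-0.061, -0.998, 0.001], [-0.003, -0.001, -1.0]]
force: [0.3, -0.1, -0.8]
width: 0.0596
```

>>> arm_command(series=[[[50, 0, 0, 0, 0], [38, 0, 0, 0, 0], [25, 0, 0, 0, 0], [18, 0, 0, 0, 0], [18, 0, 0, 0, 0], [18, 0, 0, 0, 0], [18, 0, 0, 0, 0], [18, 0, 0, 0, 0]]], grip_force=35)

```text
clock: 29.12
tcp_pos: [0.5105, -0.2634, 0.1417]
orientation: [[0.998, -0.062, 0.003], [-0.062, -0.998, -0.001], [0.003, 0.001, -1.0]]
force: [-0.2, 0.9, 7.4]
width: 0.0297
```

>>> arm_command(series=[[[18, 0, 0, 3, 0], [18, 0, 0, 8, 0], [18, 0, 0, 15, 0], [18, 0, 0, 22, 0], [18, 0, 0, 24, 0], [18, 0, 0, 22, 0], [18, 0, 0, 16, 0], [18, 0, 0, 8, 0]]])

```text
clock: 29.78
tcp_pos: [0.5102, -0.2636, 0.261]
orientation: [[0.998, -0.062, 0.003], [-0.062, -0.998, -0.002], [0.003, 0.001, -1.0]]
force: [0.3, 0.4, -1.5]
width: 0.0303
```

Run:
```python
from h import *
s=bot.read_state(); print(s["tcp_pos"],s["force"],s["width"])
p=bot.read_camera("scene"); cv2.imwrite("pics/s11.png",cv2.resize(p["image"][40:240,150:400],None,fx=3,fy=3))
```

```text
[ 0.51019658 -0.26356102  0.26104451] [ 0.26216482  0.42278196 -1.51931222] 0.03025449628225289
```

View pics/s11.png

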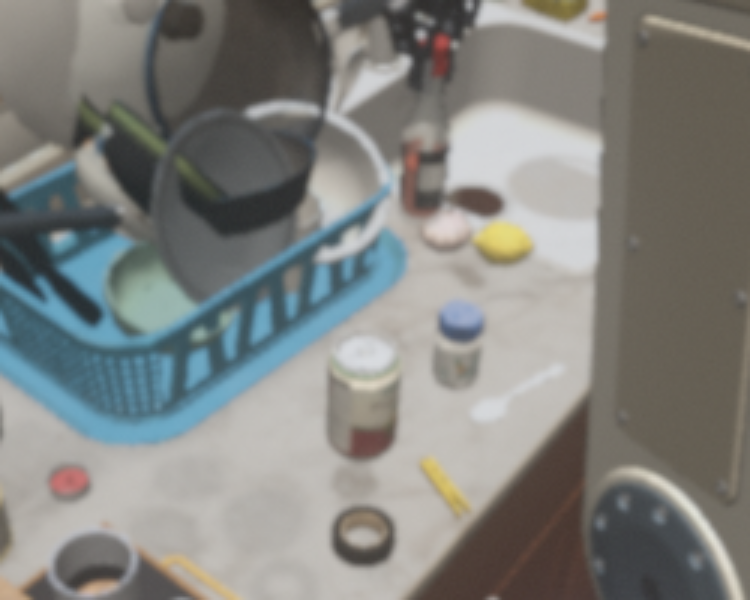

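The bottle is held upright at about (430,130), and the can and the medicine bottle stand untouched. Carrying it over.

>>> arm_command(series=[[[18, -1, 10, 2, 0], [18, -1, 20, 0, 0], [18, -2, 28, 0, 0], [18, -2, 32, 0, 0], [18, -2, 32, 0, 0], [18, -2, 32, 0, 0], [18, -2, 32, 0, 0], [18, -2, 32, 0, 0]]])

```text
clock: 30.5
tcp_pos: [0.4939, -0.043, 0.2587]
orientation: [[0.998, -0.062, -0.003], [-0.062, -0.998, 0.001], [-0.003, -0.0, -1.0]]
force: [1.0, 0.1, -2.1]
width: 0.0303
```

>>> arm_command(series=[[[18, -2, 32, 0, 0], [18, -2, 32, 0, 0], [18, -2, 32, 0, 0], [18, -2, 32, 0, 0], [18, -2, 32, 0, 0], [18, -2, 32, 0, 0], [18, -2, 30, 0, 0], [18, -1, 24, 0, 0]]])

```text
clock: 31.17
tcp_pos: [0.4786, 0.2031, 0.2586]
orientation: [[0.998, -0.061, -0.003], [-0.061, -0.998, -0.0], [-0.003, 0.001, -1.0]]
force: [-0.2, -0.4, -2.1]
width: 0.0299
```

>>> arm_command(series=[[[18, 0, 15, 0, 0], [18, 0, 8, 0, 0], [18, 0, 3, 0, 0], [18, 0, 0, 0, 0], [18, 0, 0, 0, 0]]])

```text
clock: 31.58
tcp_pos: [0.4801, 0.2262, 0.2596]
orientation: [[0.998, -0.062, -0.001], [-0.062, -0.998, -0.001], [-0.001, 0.001, -1.0]]
force: [-0.3, -0.3, -2.0]
width: 0.03
```

Needs +3 in x and +5.5 in y. I'll correct, then look.

>>> arm_command(series=[[[18, 1.5, 3, 0, 0], [18, 1.5, 2.5, 0, 0], [18, 0, 0, -10, 0], [18, 0, 0, -8, 0], [18, 0, 0, 0, 0], [18, 0, 0, 0, 0]]])

```text
clock: 32.08
tcp_pos: [0.4829, 0.2319, 0.241]
orientation: [[0.998, -0.062, -0.002], [-0.062, -0.998, -0.001], [-0.002, 0.001, -1.0]]
force: [-0.6, 0.1, -2.8]
width: 0.03
```

Run:
```python
from h import *
s=bot.read_state(); print(s["tcp_pos"])
p=bot.read_camera("wrist"); cv2.imwrite("pics/w12.png",p["image"])
p=bot.read_camera("scene"); cv2.imwrite("pics/s12.png",cv2.resize(p["image"][120:320,100:300],None,fx=3,fy=3))
for P in [[.482,.232,.1],[.482,.232,.2]]: print(np.array(px(p,P))*3-np.array([300,360]))
```

```text
[0.48289744 0.23191494 0.24098747]
[238.19420198 301.47117912]
[218.85344959 209.29973827]
```

View pics/w12.png

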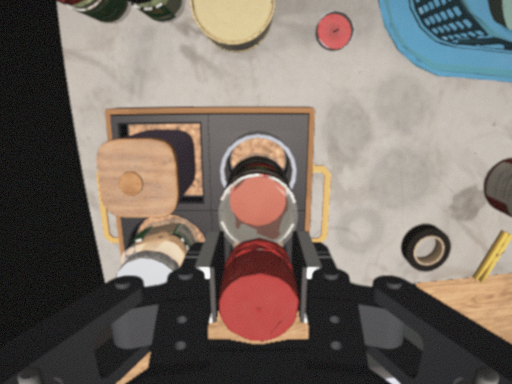

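View pics/s12.png

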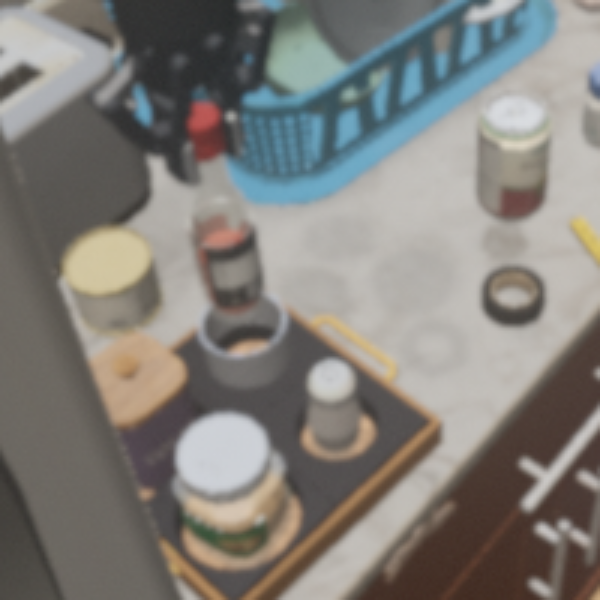

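The bottle's base at (238,300) is over the sleeve mouth and agrees with the projected axis. Lowering it.

>>> arm_command(series=[[[18, 0, 0, -6, 0], [18, 0, 0, -10, 0], [18, 0, 0, -12, 0], [18, 0, 0, -14, 0], [18, 0, 0, -14, 0], [18, 0, 0, -10, 0], [18, 0, 0, -5, 0], [18, 0, 0, 0, 0]]])

```text
clock: 32.85
tcp_pos: [0.4827, 0.2321, 0.1696]
orientation: [[0.998, -0.062, -0.002], [-0.062, -0.998, -0.001], [-0.002, 0.001, -1.0]]
force: [-0.3, 0.1, -2.6]
width: 0.0297
```

>>> arm_command(series=[[[18, 0, 0, -4, 0], [18, 0, 0, -4, 0], [18, 0, 0, -2, 0], [18, 0, 0, 0, 0]]])

```text
clock: 33.18
tcp_pos: [0.4834, 0.2324, 0.1609]
orientation: [[0.998, -0.062, -0.0], [-0.062, -0.998, -0.0], [-0.0, 0.0, -1.0]]
force: [-0.6, -0.3, -2.2]
width: 0.0299
```

>>> arm_command(series=[[[18, 0, 0, -2, 0], [18, 0, 0, -1.5, 0], [18, 0, 0, 0, 0], [18, 0, 0, 0, 0]]])

```text
clock: 33.52
tcp_pos: [0.4835, 0.2324, 0.1576]
orientation: [[0.998, -0.062, -0.0], [-0.062, -0.998, -0.0], [-0.0, 0.0, -1.0]]
force: [-0.2, -0.2, -2.1]
width: 0.0304
```

>>> arm_command(series=[[[18, 0, 0, -1, 0], [18, 0, 0, 0, 0], [18, 0, 0, 0, 0]]])

```text
clock: 33.77
tcp_pos: [0.4835, 0.2324, 0.1566]
orientation: [[0.998, -0.062, -0.0], [-0.062, -0.998, 0.0], [-0.0, -0.0, -1.0]]
force: [0.2, -0.0, -1.8]
width: 0.0301
```

>>> arm_command(series=[[[18, 0, 0, -1, 0], [18, 0, 0, 0, 0], [18, 0, 0, 0, 0]]])

```text
clock: 34.02
tcp_pos: [0.4837, 0.2325, 0.1558]
orientation: [[0.998, -0.062, 0.0], [-0.062, -0.998, 0.0], [0.0, -0.0, -1.0]]
force: [0.7, 0.7, -0.0]
width: 0.0298
```

>>> arm_command(series=[[[18, 0, 0, -0.6, 0], [18, 0, 0, 0, 0], [18, 0, 0, 0, 0]]])

```text
clock: 34.27
tcp_pos: [0.484, 0.2327, 0.1557]
orientation: [[0.998, -0.062, 0.001], [-0.062, -0.998, 0.001], [0.001, -0.001, -1.0]]
force: [-2.3, 0.2, 5.4]
width: 0.03
```

Contact at the expected height (142 + 14 mm). Releasing and going straight up.

>>> arm_command(series=[[[34, 0, 0, 0, 0], [40, 0, 0, 0, 0], [48, 0, 0, 0, 0], [56, 0, 0, 0, 0], [60, 0, 0, 0, 0], [60, 0, 0, 0, 0]]])

```text
clock: 34.77
tcp_pos: [0.4835, 0.2324, 0.1549]
orientation: [[0.998, -0.062, -0.0], [-0.062, -0.998, -0.0], [-0.0, 0.0, -1.0]]
force: [-0.2, -0.6, 0.5]
width: 0.0602
```

>>> arm_command(series=[[[60, 0, 0, 8, 0], [60, 0, 0, 15, 0], [60, 0, 0, 25, 0], [60, 0, 0, 30, 0], [60, 0, 0, 30, 0], [60, 0, -15, 10, 0], [60, -5, -35, 0, 0], [60, -5, -35, 0, 0]]])

```text
clock: 35.43
tcp_pos: [0.474, 0.1474, 0.2747]
orientation: [[0.998, -0.06, 0.003], [-0.06, -0.998, 0.001], [0.003, -0.001, -1.0]]
force: [0.9, -0.5, -0.4]
width: 0.0602
```

>>> arm_command(series=[[[60, -5, -35, 0, 0], [60, -5, -35, 0, 0], [60, -5, -30, 0, 0], [60, 0, -10, 0, 0], [60, 0, 0, 0, 0], [60, 0, 0, 0, 0]]])

```text
clock: 35.93
tcp_pos: [0.4589, 0.0375, 0.2735]
orientation: [[0.998, -0.064, 0.001], [-0.064, -0.998, 0.001], [0.001, -0.001, -1.0]]
force: [-0.9, 0.2, -1.0]
width: 0.0602
```

Run:
```python
from h import *
s=bot.read_state(); print(s["tcp_pos"],s["clock"])
for c in["top","scene"]:
    p=bot.read_camera(c)
    im=p["image"][130:260,90:290] if c=="top" else p["image"][120:320,100:320]
    cv2.imwrite(f"pics/{c}13.png",cv2.resize(im,None,fx=3,fy=3))
    for n in ["sugar_canister","spread_jar","salt_shaker","sauce_bottle","medicine_bottle","drink_can"]:
        for d in bot.place_of(p,n)[:1]: print(c,n,round(d["score"],2),np.round(w(p,d["point"]),3))
    W=cloud(p).reshape(-1,3)
    for n,x,y in[("sq",.489,.331),("wide",.389,.338),("nar",.383,.238),("slv",.483,.232)]:
        k=W[(np.hypot(W[:,0]-x,W[:,1]-y)<.03)]; z=np.percentile(k[:,2],99); k=k[k[:,2]>z-.012]; print(n,"top",z.round(3),k[:,:2].mean(0).round(3))
```

```text
[0.4588803  0.03749611 0.27351557] 35.9333
top sugar_canister 0.58 [0.49  0.335 0.011]
top spread_jar 0.74 [0.388 0.335 0.011]
top salt_shaker 0.58 [0.383 0.237 0.008]
top sauce_bottle 0.71 [0.481 0.231 0.008]
top medicine_bottle 0.77 [ 0.415 -0.198  0.002]
top drink_can 0.52 [ 0.438 -0.062 -0.003]
sq top 0.126 [0.489 0.332]
wide top 0.117 [0.389 0.337]
nar top 0.104 [0.382 0.237]
slv top 0.203 [0.481 0.232]
scene sugar_canister 0.93 [0.488 0.335 0.013]
scene spread_jar 0.8 [0.391 0.341 0.015]
scene salt_shaker 0.95 [0.382 0.238 0.011]
scene sauce_bottle 0.84 [0.484 0.225 0.016]
scene medicine_bottle 0.6 [ 0.418 -0.2   -0.004]
scene drink_can 0.92 [ 0.435 -0.065 -0.006]
sq top 0.127 [0.488 0.334]
wide top 0.116 [0.387 0.339]
nar top 0.103 [0.38  0.242]
slv top 0.203 [0.481 0.237]
```

View pics/scene13.png

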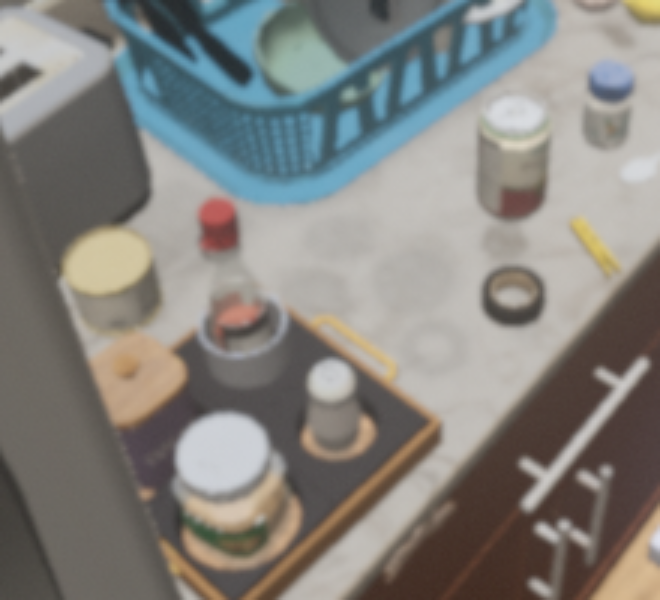

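View pics/top13.png

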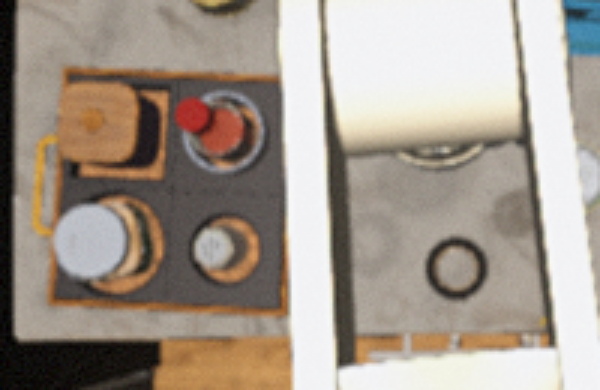

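All four stand upright in their holders with top heights as expected: 203, about 127, 115 and 104 mm. The medicine bottle and the can have not moved, and the gripper is clear, so I'm handing in.

```bash
python3 -c "
from h import *
print(bot.finish_job())"
```

```text
the job is handed in; nothing more can be done
None
```

All four condiments are in the caddy, placed in the order you listed: sugar canister in the square holder, glass jar in the wide one, salt shaker in the narrow one, sauce bottle in the sleeve. Each was lowered until it touched the floor of its holder (about 5–10 N), released, and the gripper lifted straight away. The job was handed in at about 36 s of the 112 s allowed.

- **Seating:** In the last pictures (top and scene cameras) everything stands upright in its holder. The tops measured about 127 mm (canister), 116 mm (jar), 104 mm (shaker) and 203 mm (bottle), each within about 2 mm of what resting on the 14 mm floor would give.
- **Items left alone:** The medicine bottle and the drinks can are within about 3 mm of where they started, which is measurement noise. The gripper was clear of everything.
- **Disagreements:**
  - The cameras differed by 2–5 mm in position. I averaged their readings and corrected by small steps.
  - The wrist-camera height check on the shaker picked up the gripper instead, so I judged the shaker from that picture and the final top and scene readings.

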